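Close the test jig over the nest that holds the board

ROBOT

A 6-joint arm with a two-finger parallel gripper is mounted at the origin on a cart in front of the work surface, level with it; the furniture and walls round the work are solid. World frame = base frame: x ahead of the robot, y to its left, z up, the work surface at z = 0. Lengths are in m, angles in rad, forces in N, time in s.
With the tool pointing down it reaches from about 0.25 to 0.775 m from the base axis. Payload 4 kg.
Tool frame: the origin (TCP) lies on the centre line of the jaws, within the pads' length; the fingertips stand robot.tips_ahead ahead of it and the grasp point (between the pads) lies 8 mm behind it (robot.tips_ahead is the distance from the TCP to the fingertips, in m); z points along the fingers, y is the line along which they close (so a half turn about z gives the same grasp; the last joint's range is limited). The gripper opens to 94 mm and grips with 3 to 60 N. Pads are 16 mm wide; open, the fingers measure 119 mm over their backs; the gripper's body (75 mm by 177 mm) begins 78 mm behind the grasp point.
Start: joints at [-1.332, 0.087, 1.371, -0, 1.684, -0.103], TCP at [0.184, -0.518, 0.217] pointing down, gripper open.
Joint ranges: [-3.1, 3.1], [-0.76, 2.03], [0.27, 2.55], [-1.08, 4.22], [0.17, 2.65], [-2.57, 2.57]. Speed limits (rad/s): [2.79, 2.79, 3.14, 3.14, 3.14, 3.14].

INTERFACE

Orientations are given as [roll, pitch, yaw] about the fixed x, y, z axes, in that order (R = Rz(yaw) Ry(pitch) Rx(roll)).
In Python, from bench import robot, snapshot, close_job, spotter gives the robot as it stands. The module is installed in compiled form; this text tells all that it offers.
- The arm moves only by the tool servo_tool, never from a script. Its argument "commands" is one flat list of numbers, 7 for each row, row after row: the shift along the tool's x, y, z in m, then the turn, a rotation vector about the tool's x, y, z in degrees, then the finger opening in m, from 0 to 0.094. In form: [x, y, z, ax, ay, az, grip, x, y, z, ax, ay, az, grip, ...]. A call has 1 to 10 rows; each row is the pose to reach, as a shift and turn from the pose commanded when the call began, along the tool's axes at that moment; what a row does not reach only later rows make up. A row lasts 1/8 s, in which the tool goes at most 62.5 mm and 10.7 degrees, less where a joint would pass 70% of its speed; a pose out of reach is approached as far as the arm can. A call with a gripper value outside its range is refused whole. The fingers move at their own pace and stop on an object; the grip force is fixed at half the most. Time passes only in rows, so rows that repeat a pose let the fingers close. It gives the time, the measured TCP pose, the force, the opening and the grip force at its end, in the units of the state.
- robot.get_obs(): the state, without advancing time (a new reading comes with each control period).
- snapshot(name): name is "scene" or "top"; returns a dict with "img" (400x640x3 uint8, blue, green, red), "camera_matrix" (3x3 intrinsics, pixels), "extrinsics" (4x4, takes a point from camera to world coordinates). Camera axes: x right, y down, z forward; pixel columns grow to the right and rows downward; lengths in m; the calibration is good to about 2 mm. A picture is of the moment at which its call begins. There is no depth.
- close_job(): hands the job in; it is judged then, once.
Trained networks look in a picture, given as the dict that the camera call returned (one of the last four; its "shot" number tells which), for a name from the list of things; names that differ only in an ending like _2 or _b are one class to them, and where a whole thing is asked for, a point or a joint stands for the part that bears it (a point fixed in the world has none). Each returns a list of dicts, best first, with "conf" (0 to 1); they miss things now and then, are a little off and sometimes report something else, mostly with a low value. They report only what shows in the picture. A call takes as long as a camera call. They do not tell look-alikes from the thing itself.
- spotter.trace(name, picture): "region" (400x640 bool, what is visible of it) and "box" ([left, top, width, height] in pixels, round what is visible of it).
The state is a dict: "time": time; "joint_positions": joint angles; "qvel": joint speeds; "joint_torque": joint torques, N m; "tool_pos": TCP position; "ee_rot": TCP orientation; "wrist_force": force on the tool from outside, world axes, zero at the start; "wrist_torque": the same for the moment, N m; "width": finger opening in m; "finger_force": force on a finger pad.
Only numpy, scipy, OpenCV 4.12 (cv2) and the standard library are available. Lean on these libraries where they do the work, as an engineer would, in place of code of your own. Each camera call takes 0.05 s, during which the arm holds its last target. There are 200 camera calls.

TASK

The two-nest test jig is to test the green circuit board, which lies in one of its two nests; a black loupe still stands on the pins of the other nest. Shut the lid over the nest with the board, fully down, and then swing that lid's latch right across it. Leave the other lid standing open and unlatched, and the board and the loupe in their nests.

Things in the scene. Friction and masses are not known exactly. Their poses are not given: they have to be found in the camera images.
- test_jig: Grey and aluminium test jig, 140 x 236 mm, deck 40 mm high, fixed. Origin: middle of its underside; x to its rear, y to its left, z up; turned up to 12 degrees. Two equal nests, left (+y) and right (-y), 110 mm apart, each with a navy lid with a clear window hinged at the rear, and a steel latch bar with a red knob at its outer front corner.
- board: Green circuit board, 50 x 70 x 12 mm, loose, lying in one of the two nests. Origin: middle of its underside.
- loupe: Black conical loupe, 39 mm across, 34 mm tall, loose, standing in the other nest. Origin: middle of its underside.
- nest_left (a point): Middle of the left nest's floor, 43 mm above the bench. Locating corners rise 8 mm above the floor.
- nest_right (a point): Middle of the right nest's floor, likewise.
- lid_left (a joint): Angle of the left lid, rad: 0 shut and level, about 1.57 upright, 1.95 fully back. A stiff hinge: the lid stays where it is left. The lid is 92 mm from hinge to free edge, 92 mm wide, 7 mm thick.
- lid_right (a joint): Angle of the right lid, likewise.
- lid_left_hinge (a point): Middle of the left lid's hinge line, 62 mm above the bench; the line runs along the jig's y.
- lid_right_hinge (a point): Middle of the right lid's hinge line, likewise.
- lid_left_edge (a point): Middle of the left lid's free edge, on its outer (upper when shut) face; 65 mm above the bench when shut.
- lid_right_edge (a point): Middle of the right lid's free edge, likewise.
- latch_left (a joint): Angle of the left latch bar about its upright pivot, rad: 0 it points to the jig's front (-x, towards the robot), 1.57 (its stop) it points to the jig's right (-y) and lies across the front of the left lid. It stays where it is left.
- latch_right (a joint): Angle of the right latch bar, mirrored: 0 points to the jig's front, 1.57 (its stop) points to the jig's left (+y), across the front of the right lid.
- latch_left_pivot (a point): Pivot of the left latch on its outer front post, at the underside of the bar, 66 mm above the bench. The bar is 52 mm long, 13 mm wide and 7 mm thick (height 66 to 73 mm).
- latch_right_pivot (a point): Pivot of the right latch, likewise.
- latch_left_grip (a point): In the red knob that stands on the left bar, 48 mm from the pivot; knob 16 mm across, from 73 to 99 mm above the bench, this point 86 mm above it.
- latch_right_grip (a point): In the red knob on the right bar, likewise.
There are look-alikes about, which are no part of the job. There is more than one size of the loupe; the job needs the middle-sized.

How it is judged:
By the outcome, as a careful person would: the job done as asked, in the order asked, and still so for the second after the job is handed in, with the robot touching nothing.
It also fails if it takes over 42 s, if anything falls off the work surface, if the arm or the gripper's body presses on something with over 40 N, if the wrist force passes 120 N, or if a joint passes its speed limit or range.

## Working session

There is one attempt and no reset: what is moved stays moved. The work goes in short steps, Python scripts to look and compute and a tool call to move; the robot and the scene stay as the last step left them, time stands still between calls to the robot, and variables do not carry over. Pictures are saved under pics/ and viewed, at most 10 in all, crops included, and the job is handed in when it is done.

Besides the shell and the picture viewer there is one more tool, called after "Emit:" by a JSON object that holds its "method" and its "body", one argument or row to a line. servo_tool: Moves the arm, as the interface text tells. Its arguments: {"type":"object","properties":{"commands":{"type":"array","items":{"type":"number"}}},"required":["commands"]}

```bash
mkdir -p pics; cat > h.py <<'E'
import numpy as np,cv2
from bench import robot,snapshot,spotter
def ray(p,uv):
    K=p["camera_matrix"];T=np.array(p["extrinsics"])
    d=T[:3,:3]@np.linalg.solve(K,[uv[0],uv[1],1.]);return T[:3,3],d
def atz(p,uv,z):
    o,d=ray(p,uv);return o+d*(z-o[2])/d[2]
def proj(p,X):
    T=np.linalg.inv(p["extrinsics"]);c=T[:3,:3]@np.array(X)+T[:3,3];u=p["camera_matrix"]@c;return u[:2]/u[2]
E
python3 - <<'E'
from h import *
o=robot.get_obs();print(o["time"],o["tool_pos"],o["ee_rot"],robot.tips_ahead)
for n in("top","scene"):
    p=snapshot(n);cv2.imwrite(f"pics/{n}0.png",p["img"]);print(n,np.round(p["extrinsics"],3).tolist())
    for t in("test_jig","board","loupe","lid_left","latch_left","latch_left_grip"):
        print(t,[(round(r["conf"],2),np.round(r["box"]).tolist()) for r in spotter.trace(t,p)])
E
```

```text
0.0 [ 0.18419363 -0.5176876   0.21534471] [-3.13942240e+00 -1.96664756e-04  3.41726031e-01] 0.011
top [[-0.06, -0.978, 0.202, 0.367], [-0.998, 0.06, -0.01, 0.111], [-0.002, -0.202, -0.979, 0.93], [0.0, 0.0, 0.0, 1.0]]
test_jig [(0.77, [239.0, 156.0, 123.0, 89.0])]
board [(0.57, [261.0, 196.0, 36.0, 21.0])]
loupe [(0.95, [398.0, 225.0, 20.0, 28.0]), (0.56, [320.0, 196.0, 20.0, 18.0]), (0.4, [388.0, 194.0, 10.0, 14.0])]
lid_left [(0.71, [249.0, 155.0, 49.0, 28.0]), (0.68, [235.0, 156.0, 127.0, 92.0])]
latch_left [(0.51, [242.0, 216.0, 11.0, 32.0]), (0.35, [306.0, 163.0, 52.0, 19.0])]
latch_left_grip [(0.59, [236.0, 216.0, 16.0, 32.0]), (0.39, [349.0, 215.0, 14.0, 26.0])]
scene [[-0.505, -0.626, 0.594, -0.073], [-0.863, 0.373, -0.34, 0.428], [-0.009, -0.685, -0.729, 0.793], [0.0, 0.0, 0.0, 1.0]]
test_jig [(0.96, [230.0, 130.0, 135.0, 130.0])]
board [(0.65, [252.0, 201.0, 41.0, 27.0])]
loupe [(0.83, [315.0, 178.0, 20.0, 21.0]), (0.7, [391.0, 180.0, 23.0, 34.0]), (0.51, [370.0, 171.0, 9.0, 12.0])]
lid_left [(0.83, [232.0, 144.0, 49.0, 54.0]), (0.74, [289.0, 132.0, 48.0, 47.0])]
latch_left [(0.74, [252.0, 221.0, 9.0, 24.0])]
latch_left_grip [(0.75, [245.0, 225.0, 16.0, 24.0])]
```

View pics/top0.png

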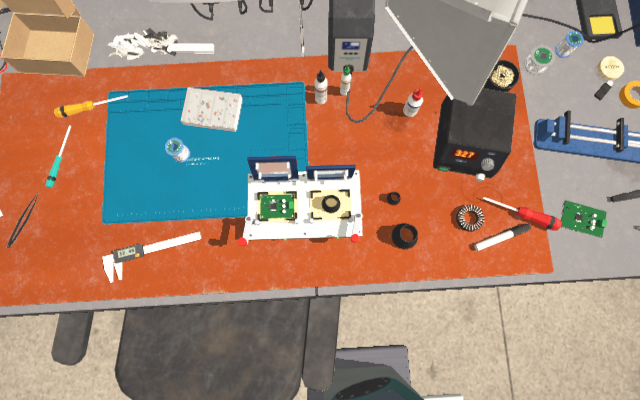

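View pics/scene0.png

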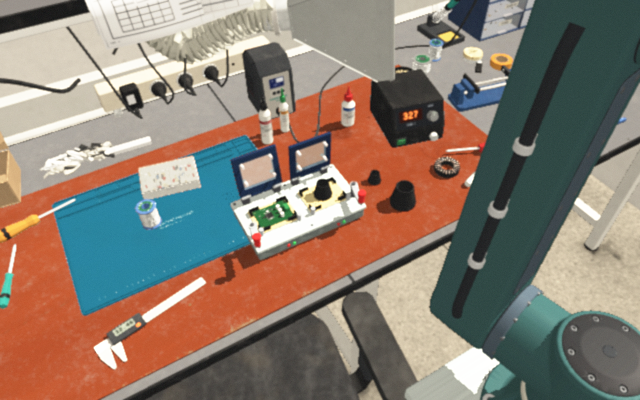

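The board lies in the left nest (top 278,207). A second green board sits off the bench at (583,217) and is only a look-alike. There are three loupes: (331,204) in the right nest, a small one at (394,198) and a large one at (405,235). The one in the nest fits the description. I'll confirm it in one enlarged crop and use the same crop to fit the jig.

```bash
python3 - <<'E'
from h import *
a=cv2.imread("pics/top0.png")[145:255,225:425];b=cv2.imread("pics/scene0.png")[125:265,220:420]
a=cv2.resize(a,None,fx=4,fy=4,interpolation=3)[:, :800]
cv2.imwrite("pics/c1.png",a)
cv2.imwrite("pics/c2.png",cv2.resize(b,None,fx=4,fy=4,interpolation=3))
E
```

```text
(no output)
```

View pics/c1.png

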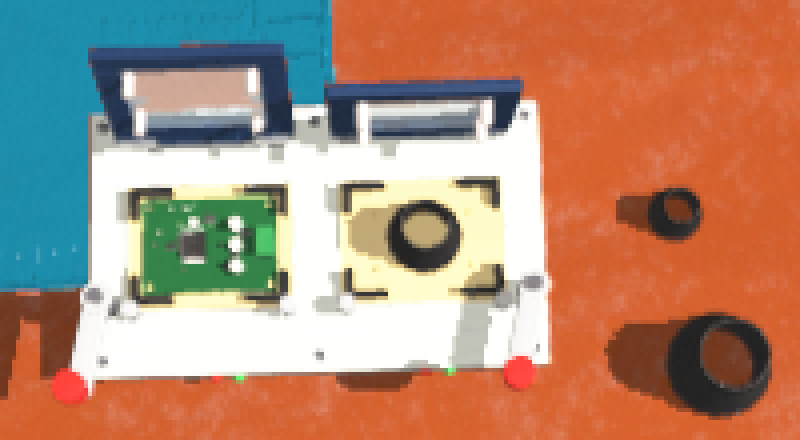

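View pics/c2.png

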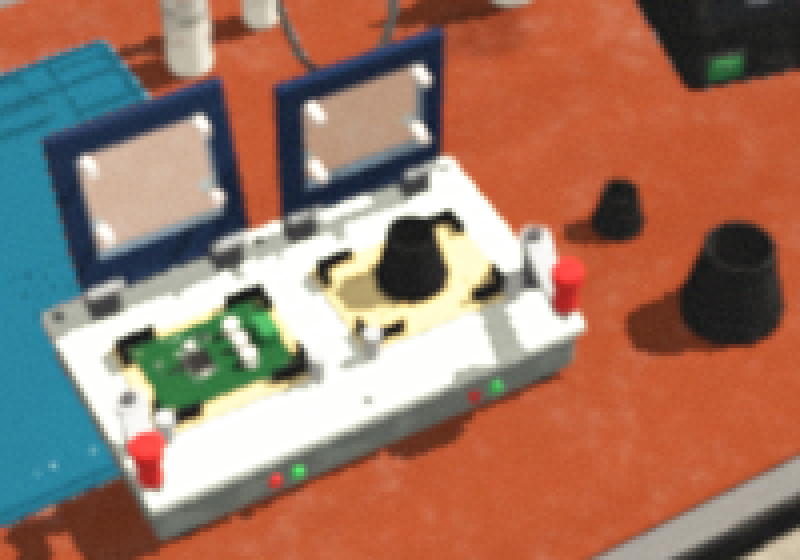

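The enlarged crop confirms that the middle-sized loupe is in the right nest and the board is in the left. Both lids are open, and both latches point forward (knobs at crop 70,385 and 520,372). Next I'll fit the jig pose.

```bash
cat >> h.py <<'E'
from scipy.optimize import least_squares
def w(q,j): c,s=np.cos(q[2]),np.sin(q[2]); return np.array([q[0]+c*j[0]-s*j[1],q[1]+s*j[0]+c*j[1],j[2]])
E
python3 - <<'E'
from h import *
t=snapshot("top");s=snapshot("scene")
C=[(.07,.118,.04),(.07,-.118,.04),(-.07,-.118,.04),(-.07,.118,.04)]
A=np.array([(90,113),(538,101),(550,362),(88,378)])/4.+[225,145]
B=np.array([(45,317),(450,158),(580,335),(155,515)])/4.+[220,125]
f=lambda q:np.concatenate([proj(t,w(q,c))-a for c,a in zip(C,A)]+[proj(s,w(q,c))-a for c,a in zip(C,B)])
r=least_squares(f,[.4,.1,0]);q=r.x;print("jig",q,np.degrees(q[2]));print(r.fun.reshape(-1,2).round(1).tolist())
def jf(X): c,s_=np.cos(q[2]),np.sin(q[2]);d=X[:2]-q[:2];return np.round([c*d[0]+s_*d[1],-s_*d[0]+c*d[1]],4)
for n,u,z in(("pivL",(93,294),.073),("knobL",(70,385),.099),("pivR",(534,283),.073),("knobR",(520,372),.099),("board",(209,244),.055)):
    X=atz(t,np.array(u)/4.+[225,145],z);print(n,X.round(4),jf(X))
for n,u,z in(("knobL",(147,438),.099),("knobR",(568,262),.099),("pivL",(127,400),.073)):
    X=atz(s,np.array(u)/4.+[220,125],z);print("s",n,X.round(4),jf(X))
# lids: triangulate free edge corners, hinge
def tri(u,v):
    o1,d1=ray(t,np.array(u)/4.+[225,145]);o2,d2=ray(s,np.array(v)/4.+[220,125])
    k=np.linalg.lstsq(np.c_[d1,-d2],o2-o1,rcond=None)[0];return (o1+k[0]*d1+o2+k[1]*d2)/2
for n,u,v in(("L-l",(90,48),(45,143)),("L-r",(283,45),(222,80)),("R-l",(328,83),(276,88)),("R-r",(521,81),(443,30))):
    X=tri(u,v);print(n,X.round(4),jf(X))
print(robot.get_obs()["time"])
E
```

```text
jig [ 0.54699193  0.13469243 -0.03054184] -1.7499185038871643
[[-0.1, 1.4], [-0.3, 1.1], [-0.0, 1.9], [0.1, 1.3], [-1.6, -1.4], [-0.4, -0.8], [1.3, -3.0], [-1.4, -1.9]]
pivL [0.5208 0.246  0.073 ] [-0.0296  0.1105]
knobL [0.4728 0.2541 0.099 ] [-0.0778  0.1171]
pivR [0.513  0.0268 0.073 ] [-0.0306 -0.1089]
knobR [0.466  0.0394 0.099 ] [-0.0781 -0.0978]
board [0.5463 0.189  0.055 ] [-0.0023  0.0543]
s knobL [0.4721 0.2531 0.099 ] [-0.0785  0.1161]
s knobR [0.4671 0.0364 0.099 ] [-0.0768 -0.1006]
s pivL [0.5177 0.2449 0.073 ] [-0.0327  0.1093]
L-l [0.6242 0.2315 0.1438] [0.0742 0.0991]
L-r [0.6195 0.1409 0.1458] [0.0723 0.0084]
R-l [0.5998 0.1212 0.1465] [ 0.0532 -0.0119]
R-r [0.5947 0.0312 0.1475] [ 0.0509 -0.102 ]
0.8
```

```bash
cat >> h.py <<'E'
from scipy.spatial.transform import Rotation as Ro
Q=[.547,.1347,-.0305]
def cmd(js,yaw=-.0305):   # jig-frame TCP targets -> tool shifts from present pose
    o=robot.get_obs();R=Ro.from_euler("xyz",o["ee_rot"]);out=[]
    G=Ro.from_euler("xyz",[np.pi,0,yaw])
    for j in js:
        print(np.round(R.inv().apply(w(Q,j)-o["tool_pos"]),3),np.degrees((R.inv()*G).as_rotvec()).round(1), w(Q,j).round(3))
E
python3 - <<'E'
from h import *
t=snapshot("top");s=snapshot("scene")
def tri(u,v):
    o1,d1=ray(t,u);o2,d2=ray(s,v)
    k=np.linalg.lstsq(np.c_[d1,-d2],o2-o1,rcond=None)[0];return (o1+k[0]*d1).round(3),(o2+k[1]*d2).round(3)
print("panel low corner",tri((455,102),(393,80)),"left",tri((388,12),(290,40)))
print("bottle",tri((320,72),(265,103)),"bigdev",tri((370,2),(285,45)), "base", atz(t,(320,103),0))
cmd([(-.13,.02,.24),(.06,.055,.20),(.11,.055,.20),(.11,.055,.131)])
E
```

```text
panel low corner (array([ 0.718, -0.175,  0.129]), array([ 0.699, -0.198,  0.129])) left (array([ 0.891, -0.051,  0.177]), array([ 0.897, -0.041,  0.179]))
bottle (array([0.811, 0.085, 0.105]), array([0.805, 0.076, 0.102])) bigdev (array([ 0.924, -0.021,  0.164]), array([ 0.914, -0.035,  0.159])) base [0.79113877 0.08673734 0.        ]
[ 0.447 -0.559 -0.024] [ 0.  -0.  21.3] [0.418 0.159 0.24 ]
[ 0.636 -0.523  0.016] [ 0.  -0.  21.3] [0.609 0.188 0.2  ]
[ 0.683 -0.505  0.017] [ 0.  -0.  21.3] [0.659 0.186 0.2  ]
[ 0.683 -0.505  0.086] [ 0.  -0.  21.3] [0.659 0.186 0.131]
```

Emit:
{"method": "servo_tool", "body": {
  "commands": [0.06, -0.04, -0.03, 0, 0, 8, 0, 0.12, -0.08, -0.03, 0, 0, 15, 0, 0.17, -0.13, -0.03, 0, 0, 21.3, 0, 0.22, -0.18, -0.03, 0, 0, 21.3, 0, 0.27, -0.23, -0.03, 0, 0, 21.3, 0, 0.31, -0.28, -0.03, 0, 0, 21.3, 0, 0.35, -0.33, -0.03, 0, 0, 21.3, 0, 0.39, -0.38, -0.03, 0, 0, 21.3, 0, 0.42, -0.43, -0.03, 0, 0, 21.3, 0, 0.447, -0.48, -0.03, 0, 0, 21.3, 0]
}}

```text
time: 2.15
tool_pos: [0.4362, 0.0443, 0.2467]
ee_rot: [3.141, -0.001, -0.03]
wrist_force: [-0.4, -0.5, -0.3]
width: 0.0008
finger_force: 0.0
```

```bash
python3 - <<'E'
from h import *
o=robot.get_obs();print(o["time"],o["tool_pos"],o["ee_rot"],o["width"],o["wrist_force"])
cmd([(-.06,.055,.21),(.06,.055,.20),(.11,.055,.20),(.11,.055,.131)])
E
```

```text
2.15 [0.43623987 0.04432153 0.24672191] [ 3.14134565e+00 -1.17596814e-03 -3.00129625e-02] 0.0007584498462962242 [-0.35395898 -0.5441323  -0.29452069]
[ 0.048 -0.149  0.037] [ 0.  -0.1  0. ] [0.489 0.192 0.21 ]
[ 0.168 -0.149  0.047] [ 0.  -0.1  0. ] [0.609 0.188 0.2  ]
[ 0.218 -0.149  0.047] [ 0.  -0.1  0. ] [0.659 0.186 0.2  ]
[ 0.218 -0.149  0.116] [ 0.  -0.1  0. ] [0.659 0.186 0.131]
```

Emit:
{"method": "servo_tool", "body": {
  "commands": [0.03, -0.05, 0.03, 0, 0, 0, 0, 0.06, -0.1, 0.045, 0, 0, 0, 0, 0.1, -0.149, 0.045, 0, 0, 0, 0, 0.16, -0.149, 0.045, 0, 0, 0, 0, 0.218, -0.149, 0.045, 0, 0, 0, 0, 0.218, -0.149, 0.045, 0, 0, 0, 0, 0.218, -0.149, 0.08, 0, 0, 0, 0, 0.218, -0.149, 0.115, 0, 0, 0, 0, 0.218, -0.149, 0.115, 0, 0, 0, 0]
}}

```text
time: 3.28
tool_pos: [0.6553, 0.1843, 0.128]
ee_rot: [3.14, 0.007, -0.03]
wrist_force: [0.4, 0.2, -0.3]
width: 0.0005
finger_force: 0.0
```

```bash
python3 - <<'E'
from h import *
o=robot.get_obs();print(o["time"],o["wrist_force"])
L=[]
for d,r in((110,.072),(100,.075),(90,.078),(80,.08),(70,.08),(60,.08),(50,.08),(40,.08),(30,.08),(20,.08),(10,.08),(0,.08)):
    a=np.radians(d);L.append((.046-r*np.cos(a)+.003*np.sin(a)+.008,.055,.062+r*np.sin(a)+.003*np.cos(a)+.011))
cmd(L)
s=snapshot("scene");cv2.imwrite("pics/s1.png",cv2.resize(s["img"][60:270,200:420],None,fx=3,fy=2.8))
E
```

```text
3.275 [ 0.4032649   0.1818463  -0.27438454]
[-0.025 -0.002 -0.011] [0.1 0.4 0. ] [0.63  0.187 0.14 ]
[-0.037 -0.002 -0.018] [0.1 0.4 0. ] [0.619 0.188 0.146]
[-0.05  -0.002 -0.023] [0.1 0.4 0. ] [0.606 0.188 0.151]
[-0.064 -0.002 -0.024] [0.1 0.4 0. ] [0.592 0.188 0.152]
[-0.077 -0.002 -0.021] [0.1 0.4 0. ] [0.578 0.189 0.149]
[-0.09  -0.002 -0.015] [0.1 0.4 0. ] [0.565 0.189 0.144]
[-0.102 -0.002 -0.007] [0.1 0.4 0. ] [0.554 0.19  0.136]
[-0.112 -0.002  0.002] [0.1 0.4 0. ] [0.543 0.19  0.127]
[-0.12  -0.002  0.013] [0.1 0.4 0. ] [0.535 0.19  0.116]
[-0.127 -0.002  0.026] [0.1 0.4 0. ] [0.529 0.19  0.103]
[-0.131 -0.002  0.039] [0.1 0.4 0. ] [0.524 0.19  0.09 ]
[-0.132 -0.002  0.053] [0.1 0.4 0. ] [0.523 0.19  0.076]
```

View pics/s1.png

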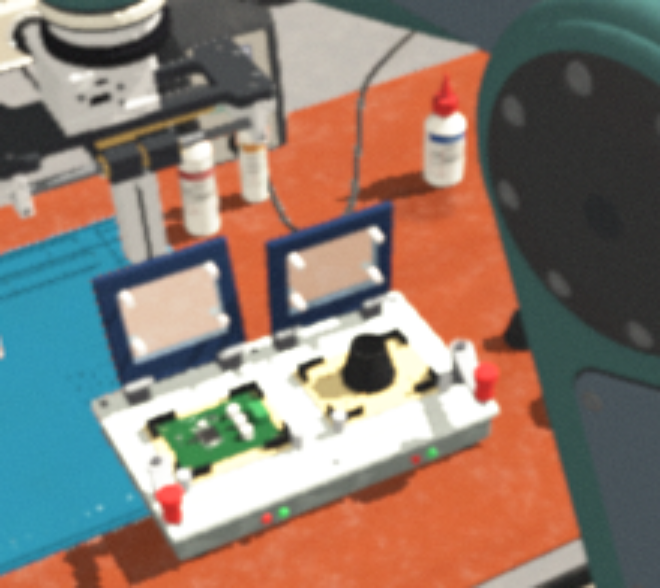

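The closed fingers are behind the left lid at about (140,230), clear of it. I'll sweep it forward and down.

Emit:
{"method": "servo_tool", "body": {
  "commands": [-0.025, 0, -0.011, 0, 0, 0, 0, -0.037, 0, -0.018, 0, 0, 0, 0, -0.05, 0, -0.023, 0, 0, 0, 0, -0.064, 0, -0.024, 0, 0, 0, 0, -0.077, 0, -0.021, 0, 0, 0, 0, -0.09, 0, -0.015, 0, 0, 0, 0, -0.102, 0, -0.007, 0, 0, 0, 0, -0.112, 0, 0.002, 0, 0, 0, 0, -0.12, 0, 0.013, 0, 0, 0, 0, -0.12, 0, 0.013, 0, 0, 0, 0]
}}

```text
time: 4.58
tool_pos: [0.5364, 0.1882, 0.1168]
ee_rot: [3.141, 0.004, -0.03]
wrist_force: [0.3, 0.5, 0.0]
width: 0.0006
finger_force: 0.0
```

```bash
python3 - <<'E'
from h import *
o=robot.get_obs();print(o["time"],o["wrist_force"],o["tool_pos"])
cmd([(-.022,.055,.103),(-.026,.055,.09),(-.029,.055,.076),(-.029,.055,.072)])
s=snapshot("scene");cv2.imwrite("pics/s2.png",cv2.resize(s["img"][60:270,200:420],None,fx=3,fy=2.8))
E
```

```text
4.575 [0.26370073 0.54455611 0.03550238] [0.53639066 0.18818994 0.11680324]
[-0.01  -0.002  0.014] [0.  0.2 0. ] [0.527 0.19  0.103]
[-0.014 -0.002  0.027] [0.  0.2 0. ] [0.523 0.19  0.09 ]
[-0.017 -0.002  0.041] [0.  0.2 0. ] [0.52  0.191 0.076]
[-0.017 -0.002  0.045] [0.  0.2 0. ] [0.52  0.191 0.072]
```

View pics/s2.png

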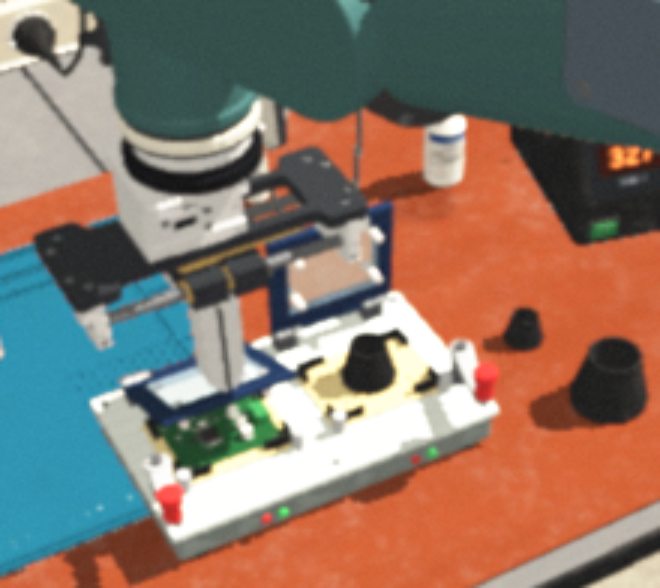

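The lid is folding down as planned and the right lid is untouched. I'll carry on down and press gently.

Emit:
{"method": "servo_tool", "body": {
  "commands": [-0.01, -0.002, 0.014, 0, 0, 0, 0, -0.014, -0.002, 0.027, 0, 0, 0, 0, -0.017, -0.002, 0.035, 0, 0, 0, 0, -0.017, -0.002, 0.04, 0, 0, 0, 0, -0.017, -0.002, 0.044, 0, 0, 0, 0, -0.017, -0.002, 0.044, 0, 0, 0, 0]
}}

```text
time: 5.38
tool_pos: [0.5206, 0.1908, 0.0761]
ee_rot: [3.141, 0.002, -0.03]
wrist_force: [-4.9, -0.2, 8.4]
width: 0.0003
finger_force: 4.5
```

The lid is shut: the tips are at 65 mm with 8 N upward. I'll press 2 mm more to confirm, then lift and move outside the left knob.

Emit:
{"method": "servo_tool", "body": {
  "commands": [0, 0, 0.003, 0, 0, 0, 0, 0, 0, 0.003, 0, 0, 0, 0]
}}

```text
time: 5.62
tool_pos: [0.5207, 0.1908, 0.0758]
ee_rot: [3.142, 0.001, -0.03]
wrist_force: [-9.5, -2.3, 19.7]
width: 0.0002
finger_force: 9.6
```

```bash
python3 - <<'E'
from h import *
o=robot.get_obs();print(o["time"],o["wrist_force"],o["tool_pos"])
L=[(-.029,.055,.145),(-.08,.155,.145),(-.08,.155,.092)]
for d in(-8,0,10,20,30,40,50,60,70,80,90,97):
    a=np.radians(d);c,s=np.cos(a),np.sin(a)
    L.append((-.031-.048*c-.008*s-.008*s,.110-.048*s+.008*c+.0125*c,.092))
cmd(L)
E
```

```text
5.625 [-9.46582363 -2.31797706 19.67085467] [0.52068704 0.19083255 0.07580726]
[-0.001  0.    -0.069] [0.  0.1 0. ] [0.52  0.191 0.145]
[-0.052 -0.1   -0.069] [0.  0.1 0. ] [0.472 0.292 0.145]
[-0.052 -0.1   -0.016] [0.  0.1 0. ] [0.472 0.292 0.092]
[-0.048 -0.082 -0.016] [0.  0.1 0. ] [0.475 0.274 0.092]
[-0.051 -0.075 -0.016] [0.  0.1 0. ] [0.472 0.268 0.092]
[-0.053 -0.067 -0.016] [0.  0.1 0. ] [0.47  0.259 0.092]
[-0.054 -0.058 -0.016] [0.  0.1 0. ] [0.469 0.25  0.092]
[-0.053 -0.048 -0.016] [0.  0.1 0. ] [0.47  0.241 0.092]
[-0.05  -0.04  -0.016] [0.  0.1 0. ] [0.472 0.232 0.092]
[-0.046 -0.031 -0.016] [0.  0.1 0. ] [0.476 0.223 0.092]
[-0.041 -0.023 -0.016] [0.  0.1 0. ] [0.481 0.215 0.092]
[-0.034 -0.017 -0.016] [0.  0.1 0. ] [0.487 0.208 0.092]
[-0.027 -0.011 -0.016] [0.  0.1 0. ] [0.494 0.203 0.092]
[-0.019 -0.007 -0.016] [0.  0.1 0. ] [0.502 0.198 0.092]
[-0.013 -0.005 -0.016] [0.  0.1 0. ] [0.508 0.196 0.092]
```

Only 0.3 mm of travel for 11 N more, so the lid is on its stop. The commanded z is about 6 mm below the measured one, so I'll allow for that in the next move.

Emit:
{"method": "servo_tool", "body": {
  "commands": [0, 0, -0.04, 0, 0, 0, 0, 0, 0, -0.076, 0, 0, 0, 0, -0.03, -0.05, -0.076, 0, 0, 0, 0, -0.052, -0.1, -0.076, 0, 0, 0, 0, -0.052, -0.1, -0.076, 0, 0, 0, 0, -0.052, -0.1, -0.045, 0, 0, 0, 0, -0.052, -0.1, -0.023, 0, 0, 0, 0, -0.052, -0.1, -0.023, 0, 0, 0, 0]
}}

```text
time: 6.62
tool_pos: [0.4713, 0.2906, 0.0918]
ee_rot: [3.138, 0.005, -0.031]
wrist_force: [0.3, 0.5, -0.5]
width: 0.0006
finger_force: 0.0
```

```bash
python3 - <<'E'
from h import *
o=robot.get_obs();print(o["time"],o["wrist_force"],o["tool_pos"])
L=[]
for d in(-8,0,10,20,30,40,50,60,70,80,90,97):
    a=np.radians(d);c,s=np.cos(a),np.sin(a)
    L.append((-.031-.048*c-.008*s-.008*s,.110-.048*s+.008*c+.0125*c,.092))
cmd(L)
t=snapshot("top");s=snapshot("scene")
cv2.imwrite("pics/s3.png",np.hstack([cv2.resize(p["img"][y:y+120,220:370],None,fx=2.6,fy=2.6,interpolation=3) for p,y in((t,150),(s,150))]))
E
```

```text
6.625 [ 0.30653234  0.47661806 -0.51924961] [0.47125797 0.29056371 0.09179925]
[ 0.004  0.016 -0.   ] [ 0.2  0.3 -0. ] [0.475 0.274 0.092]
[ 0.001  0.023 -0.   ] [ 0.2  0.3 -0. ] [0.472 0.268 0.092]
[-0.001  0.032 -0.   ] [ 0.2  0.3 -0. ] [0.47  0.259 0.092]
[-0.001  0.041 -0.   ] [ 0.2  0.3 -0. ] [0.469 0.25  0.092]
[-0.    0.05 -0.  ] [ 0.2  0.3 -0. ] [0.47  0.241 0.092]
[ 0.002  0.059 -0.   ] [ 0.2  0.3 -0. ] [0.472 0.232 0.092]
[ 0.006  0.067 -0.   ] [ 0.2  0.3 -0. ] [0.476 0.223 0.092]
[ 0.012  0.075 -0.   ] [ 0.2  0.3 -0. ] [0.481 0.215 0.092]
[ 0.018  0.082 -0.   ] [ 0.2  0.3 -0. ] [0.487 0.208 0.092]
[ 0.025  0.087 -0.   ] [ 0.2  0.3 -0. ] [0.494 0.203 0.092]
[ 0.034  0.091 -0.   ] [ 0.2  0.3 -0. ] [0.502 0.198 0.092]
[ 0.039  0.094 -0.   ] [ 0.2  0.3 -0. ] [0.508 0.196 0.092]
```

View pics/s3.png

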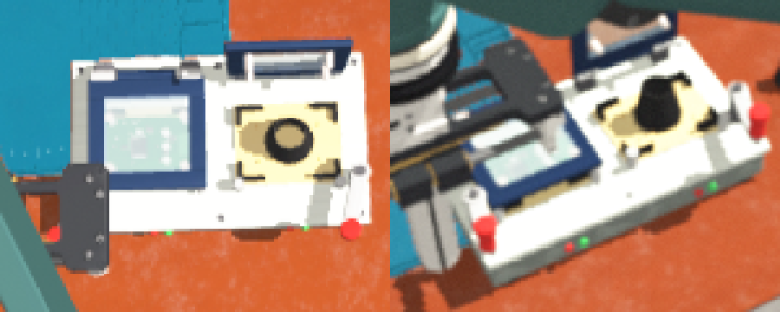

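The left lid lies shut over the board, and the fingers stand just outside the left knob (scene crop 485,232). Now I'll sweep the latch.

Emit:
{"method": "servo_tool", "body": {
  "commands": [0.003, 0.016, 0, 0, 0, 0, 0, 0.001, 0.025, 0, 0, 0, 0, 0, -0.001, 0.034, 0, 0, 0, 0, 0, -0.001, 0.043, 0, 0, 0, 0, 0, 0, 0.052, 0, 0, 0, 0, 0, 0.002, 0.06, 0, 0, 0, 0, 0, 0.006, 0.068, 0, 0, 0, 0, 0, 0.012, 0.076, 0, 0, 0, 0, 0, 0.018, 0.082, 0, 0, 0, 0, 0, 0.025, 0.087, 0, 0, 0, 0, 0]
}}

```text
time: 7.98
tool_pos: [0.495, 0.204, 0.0941]
ee_rot: [3.141, 0.001, -0.03]
wrist_force: [-1.3, 0.7, -0.1]
width: 0.0006
finger_force: 0.5
```

Emit:
{"method": "servo_tool", "body": {
  "commands": [0.009, 0.004, 0, 0, 0, 0, 0, 0.014, 0.006, 0, 0, 0, 0, 0, 0.018, 0.006, 0, 0, 0, 0, 0, 0.018, 0.006, 0, 0, 0, 0, 0]
}}

```text
time: 8.48
tool_pos: [0.5024, 0.2008, 0.0937]
ee_rot: [-3.139, 0.025, -0.028]
wrist_force: [-25.9, 6.3, 13.9]
width: 0.0006
finger_force: 13.4
```

```bash
python3 - <<'E'
from h import *
t=snapshot("top");s=snapshot("scene")
cv2.imwrite("pics/s4.png",np.hstack([cv2.resize(p["img"][y:y+120,220:370],None,fx=2.6,fy=2.6,interpolation=3) for p,y in((t,150),(s,150))]))
E
```

```text
(no output)
```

View pics/s4.png

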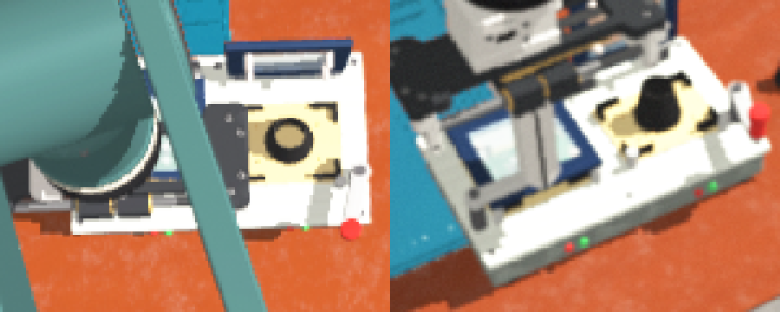

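The sweep stopped against 26 N, with the fingers where they should be at the latch's stop. I'll back off, lift clear and check.

Emit:
{"method": "servo_tool", "body": {
  "commands": [-0.02, -0.002, 0, 0, 0, 0, 0, -0.04, -0.002, 0, 0, 0, 0, 0, -0.06, 0, -0.04, 0, 0, 0, 0, -0.08, 0.05, -0.1, 0, 0, 0, 0, -0.09, 0.11, -0.13, 0, 0, 0, 0, -0.1, 0.17, -0.13, 0, 0, 0, 0, -0.1, 0.23, -0.13, 0, 0, 0, 0, -0.1, 0.29, -0.13, 0, 0, 0, 0, -0.1, 0.35, -0.13, 0, 0, 0, 0, -0.1, 0.35, -0.13, 0, 0, 0, 0]
}}

```text
time: 9.82
tool_pos: [0.4018, -0.1527, 0.2245]
ee_rot: [3.14, 0.0, -0.036]
wrist_force: [-0.5, 0.8, 0.2]
width: 0.0005
finger_force: 0.0
```

```bash
python3 - <<'E'
from h import *
print(robot.get_obs()["wrist_force"])
t=snapshot("top");s=snapshot("scene")
cv2.imwrite("pics/s5.png",np.hstack([cv2.resize(p["img"][y:y+130,220:370],None,fx=2.6,fy=2.6,interpolation=3) for p,y in((t,145),(s,135))]))
E
```

```text
[-0.51504217  0.83064087  0.17201107]
```

View pics/s5.png

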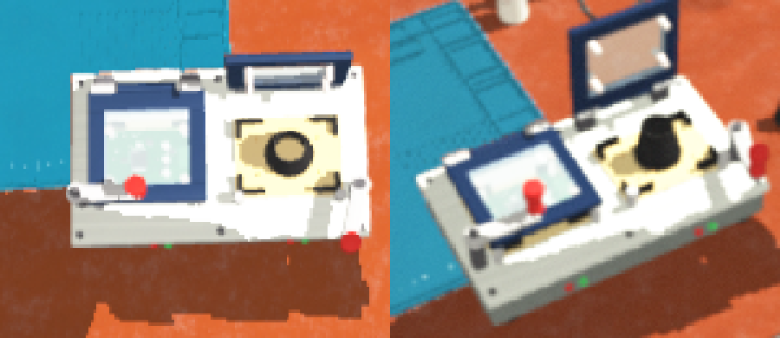

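The left lid is shut with its bar right across the front (knob at top crop 135,186). The right lid is open, its latch still points forward, and the loupe is in place. I'll check the latch angle with numbers before handing in.

```bash
python3 - <<'E'
from h import *
from bench import close_job
t=snapshot("top")
b=t["img"].astype(int);m=(b[...,2]>170)&(b[...,1]<60)&(b[...,0]<70);m[:,:255]=0;m[:,290:]=0;m[:200]=0;m[230:]=0
v,u=np.nonzero(m);X=atz(t,(u.mean(),v.mean()),.095)
d=X[:2]-np.array([.5208,.2455]);c,s=np.cos(Q[2]),np.sin(Q[2]);j=[c*d[0]+s*d[1],-s*d[0]+c*d[1]]
a=np.arctan2(-j[1],-j[0]);print(len(u),X,j,a)
if len(u)>8 and a>1.5: print(close_job())
E
```

```text
1 [0.51285236 0.19277309 0.095     ] [np.float64(-0.006336024379918967), np.float64(-0.05294475079781705)] 1.4516903817169673
```

```bash
python3 - <<'E'
from h import *
t=snapshot("top")
q=np.array(Q);c,s=np.cos(q[2]),np.sin(q[2])
h=cv2.cvtColor(t["img"],cv2.COLOR_BGR2HSV);m=((h[...,0]<8)|(h[...,0]>172))&(h[...,1]>140)&(h[...,2]>120)
m[:,:258]=0;m[:,290:]=0;m[:205]=0;m[228:]=0
v,u=np.nonzero(m);print(len(u),u.mean(),v.mean(),u.min(),u.max(),v.min(),v.max())
for z in(.086,.099):
    X=atz(t,(u.mean(),v.mean()),z);d=X[:2]-q[:2];print(z,[c*d[0]+s*d[1],-s*d[0]+c*d[1]])
for a in(1.35,1.45,1.57): print(a,[proj(t,w(Q,(-.0305-.048*np.cos(a),.110-.048*np.sin(a),z))).round(1) for z in(.086,.099)])
E
```

```text
49 271.7551020408163 216.3265306122449 268 275 213 220
0.086 [np.float64(-0.028907557566703917), np.float64(0.062283209976253466)]
0.099 [np.float64(-0.0312287831126275), np.float64(0.060879453504888506)]
1.35 [array([271.4, 222.4]), array([270.6, 221.4])]
1.45 [array([271.8, 220. ]), array([271. , 218.9])]
1.57 [array([271.9, 217.1]), array([271.2, 216. ])]
```

The knob matches an angle of 1.57 (stop), so I'm handing in.

```bash
python3 -c "
from bench import close_job
print(close_job())"
```

```text
the job is handed in; nothing more can be done
None
```

The job is handed in at about 10 s: the left lid is fully shut over the board and its latch is across at its stop; the right lid is still open and unlatched, with the loupe standing in its nest.

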